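# Load a wrapped wheel cap into the curing rack past its gravity catch

### The job

Take the plywood carrier by its orange grip fin and slide it, cap end first, up the sloped bay of the curing rack, so that its own front edge lifts the yellow gravity catch and the catch drops fully down behind it. Then let the carrier back until it rests against the catch, flat on the deck, and let go. Do not touch the freshly wrapped purple cap or the catch with the robot, and leave the spray bottle, tape roll and squeegee where they are.

Things in the scene. Friction and masses are not known exactly. Their poses are not given: they have to be found in the camera images.
- carrier: Loose plywood board 130 x 110 x 18 mm (x, y, z), about 0.34 kg. Origin: centre of its underside; +x points to its front (cap end), z up. Starts flat on a green 3 mm cutting mat, front between straight ahead and well to the left. On top: an orange grip fin near the rear, a purple wheel cap in front. Its top is bare from y = 22 to 55 mm: there the catch rides.
- fin (a point): Grasp point on the carrier's orange upright grip fin, at carrier (-40, 0, 58) mm; axes as the carrier's. The fin is 14 mm thick (along x: grip it across this), 36 mm wide (along y) and stands 54 mm out of the board; its top is 72 mm above the carrier's underside. Its front face is 37 mm from the cap.
- cap: Purple wrapped wheel centre cap, 56 mm diameter, 18 mm high, fixed on the carrier's top with its centre at carrier (32, -6) mm. Not to be touched.
- bay: Grey deck of the fixed sloped curing rack. Frame: x straight up the slope (25 degrees, rising roughly towards the robot's left), y across, z normal to the deck; origin on the deck surface, centre line, at the up-slope face of the resting catch. Deck from x = -100 to 160 mm. The carrier rests flat against the catch with its origin at bay (65, 0, 0) mm and its axes along the bay's.
- mouth (a point): Middle of the open lower edge of the deck, bay (-100, 0, 0) mm, 68 mm above the bench. Aluminium guide rails 22 mm high line both sides: inner faces at bay y = +-59 mm (4 mm clearance each side of the carrier) from x = -40 mm up; from x = -40 down to -77 mm they flare out to about 136 mm inner width.
- end_stop (a point): Middle of the down-slope face of the red end stop, at the deck, bay (152, 0, 0) mm, 22 mm high. With the catch down behind it the carrier has 22 mm of play between catch and stop.
- lamp (a point): Underside of the lamp hood that crosses the bay, bay (120, 0, 61) mm. The hood reaches from bay x = 95 to 145 mm and to 76 mm above the deck; the carrier's cap passes beneath it, the fin stays short of it.
- catch_hinge (a point): Hinge of the yellow gravity catch, bay (-50, 42, 45) mm, axis along bay y, hub 16 mm diameter; dark post outside the +y rail, up to 57 mm above the deck. The catch is a 16 mm wide arm (bay y = 34 to 50 mm) sloping from here down and up-slope to its nose; 80 g, falls by itself. A board set down with its front edge below bay x = -65 mm slides in under the hinge.
- roller (a point): Centre of the catch's round 12 mm diameter nose; at rest at bay (-6, 42, 9) mm. The catch yields to a board coming up the slope (its front edge meets it some 15 to 20 mm below the bay's origin) and blocks one going back down. As it swings it needs some room: it drops once the board's rear edge is about 10 mm up-slope of the bay's origin.
- catch (a joint): Angle of the yellow gravity catch, rad: 0 = down at rest; about 0.3 while it rides on the carrier's top; grows as the nose rises.
- bottle: White spray bottle, 72 mm diameter, 213 mm tall, origin under its centre; bystander.
- tape: Roll of blue masking tape, 90 mm diameter, 24 mm high, lying flat, origin under its centre; bystander.
- squeegee: Flat teal squeegee card with a felt edge, 100 x 66 x 10 mm, lying flat, origin under its centre; bystander.
There are look-alikes about, which are no part of the job. Of the things that look like the carrier, the smallest one is meant.

How it is judged:
On the way:
1. the carrier, lying in the bay, holds the catch up on its top (value of joint catch above 0.2 rad and x of carrier in the frame of bay between -0.07 and 0.06 m and z of carrier in the frame of bay below 0.01 m and angle between the z axis of carrier and the z axis of bay, either way round below 0.12 rad), for 0.2 s.
At the end, for the whole second after the job is handed in: The catch is down (within 0.05 rad); the carrier lies flat on the bay's deck behind it (4 mm, 0.06 rad), between the rails, front up the slope, its rear edge within 6 mm of the catch, released and at rest (value of joint catch below 0.05 rad and x of carrier in the frame of bay between 0.061 and 0.071 m and y of carrier in the frame of bay between -0.007 and 0.007 m and z of carrier in the frame of bay between -0.004 and 0.004 m and angle between the z axis of carrier and the z axis of bay, either way round below 0.06 rad and angle between the x axis of carrier and the x axis of bay, either way round below 0.1 rad and linear speed of carrier below 0.01 m/s and angular speed of carrier below 0.1 rad/s and x of fin in the frame of bay below 0.05 m); the robot touches nothing.
It fails at once if the robot touches the wrapped cap (contact force between any of the fingers, the arm and cap above 1 N).
It fails at once if the robot touches the catch (contact force between any of the fingers, the arm and catch above 1 N).
It fails at once if a bystander is moved more than 25 mm (distance of any of bottle, tape, squeegee from where it was at the start of the episode above 0.025 m).
It also fails if it takes over 58 s, if anything falls off the work surface, if the arm or the gripper's body presses on something with over 40 N, if the wrist force passes 120 N, or if a joint passes its speed limit or range.

### The arm

A 6-joint arm with a two-finger parallel gripper is mounted at the origin on the work surface. World frame = base frame: x ahead of the robot, y to its left, z up, the work surface at z = 0. Lengths are in m, angles in rad, forces in N, time in s.
With the tool pointing down it reaches from about 0.325 to 0.925 m from the base axis. Payload 3.1 kg.
Tool frame: the origin (TCP) lies at the very end of the fingers, on their centre line; the grasp point (between the pads) lies grip_depth behind it (grip_depth is the distance from the TCP to the grasp point, in m); z points along the fingers, y is the line along which they close (so a half turn about z gives the same grasp; the last joint's range is limited). The gripper opens to 85 mm and grips with 20 to 120 N. Pads are 22 mm wide; open, the fingers measure 114 mm over their backs; the gripper's body (76 mm by 85 mm) begins 54 mm behind the grasp point. The pads swing forward as they close: fully open they stand 13 mm farther back than shut.
Start: joints at [1.049, 0.217, 1.613, -0, 1.311, -0.112], TCP at [0.249, 0.573, 0.231] pointing down, gripper open.
Joint ranges: [-2.75, 2.75], [-0.78, 2.1], [0.31, 2.55], [-1.13, 4.27], [0.13, 2.63], [-2.58, 2.58]. Speed limits (rad/s): [2.79, 2.79, 3.14, 3.14, 3.14, 3.14].

### API

Orientations are given as a rotation vector (axis times angle).
In Python, from station import * gives the robot as it stands. The module is installed in compiled form; this text tells all that it offers.
- The arm moves only by the tool arm_command, never from a script. Its argument "steps" is a list of rows, each a list of 7 numbers: the shift along the tool's x, y, z in m, then the turn, a rotation vector about the tool's x, y, z in rad, then the opening, from -1 (shut) to 1 (fully open), so that 0 is half open. A call has 1 to 8 rows; each row is the pose to reach, as a shift and turn from the pose commanded when the call began, along the tool's axes at that moment; what a row does not reach only later rows make up. A row lasts 1/12 s, in which the tool goes at most 41.7 mm and 7.16 degrees, less where a joint would pass 70% of its speed; a pose out of reach is approached as far as the arm can. A call with a gripper value outside its range is refused whole. The fingers move at their own pace and stop on an object; "squeeze" is the grip in N (left out, the last holds). Time passes only in rows, so rows that repeat a pose let the fingers close. It gives the time, the measured TCP pose, the force, the opening and the grip force at its end, in the units of the state.
- sense(): the state, without advancing time (a new reading comes with each control period).
- read_camera(name): name is "side" or "top"; returns a dict with "color" (384x512x3 uint8, red, green, blue), "mtx" (3x3 intrinsics, pixels), "D" ([k1, k2, p1, p2, k3] as OpenCV has them; the pictures are not rectified), "xyz" and "rotation" of the camera in the world. Camera axes: x right, y down, z forward; pixel columns grow to the right and rows downward; lengths in m; the calibration is good to about 2 mm. A picture is of the moment at which its call begins. There is no depth.
- hand_in(): hands the job in; it is judged then, once.
Trained networks look in the newest picture that a camera, given by its name, has taken for a name from the list of things; names that differ only in an ending like _2 or _b are one class to them, and where a whole thing is asked for, a point or a joint stands for the part that bears it (a point fixed in the world has none). Each returns a list of dicts, best first, with "conf" (0 to 1); they miss things now and then, are a little off and sometimes report something else, mostly with a low value. They report only what shows in the picture. A call takes as long as a camera call. They do not tell look-alikes from the thing itself.
- look_for(camera, target): "xy" ([column, row] in pixels, amid what is visible of it).
- tip_of(camera, target): "xy" ([column, row] in pixels: a listed point, or the origin of a listed thing).
The state is a dict: "time_s": time; "joints": joint angles; "qd": joint speeds; "joint_torque": joint torques, N m; "eef_pos": TCP position; "tcp_rot": TCP orientation; "wrist_force": force on the tool from outside, world axes, zero at the start; "moment": the same for the moment, N m; "opening": finger opening in m; "grasp_force": force on a finger pad.
Only numpy, scipy, OpenCV 4.12 (cv2) and the standard library are available. Lean on these libraries where they do the work, as an engineer would, in place of code of your own. Each camera call takes 0.05 s, during which the arm holds its last target. There are 200 camera calls.

## Working session

There is one attempt and no reset: what is moved stays moved. The work goes in short steps, Python scripts to look and compute and a tool call to move; the robot and the scene stay as the last step left them, time stands still between calls to the robot, and variables do not carry over. Pictures are saved under pics/ and viewed, at most 10 in all, crops included, and the job is handed in when it is done.

Besides the shell and the picture viewer there is one more tool, called by a JSON object that holds its "fn" and its "kwargs". arm_command: Moves the arm, as the interface text tells. Its arguments: {"type":"object","properties":{"steps":{"type":"array"},"squeeze":{"type":"number"}},"required":["steps"]}

```bash
mkdir -p pics; cat > h.py <<'E'
from station import *
import numpy as np, cv2
from scipy.spatial.transform import Rotation as R
def ray(c,px):
    p=cv2.undistortPoints(np.array([[px]],float),np.array(c["mtx"]),np.array(c["D"]))[0,0]
    M=np.array(c["rotation"]); 
    if M.shape!=(3,3): M=R.from_rotvec(M).as_matrix()
    return np.array(c["xyz"]),M@np.array([p[0],p[1],1.])
def onz(c,px,z):
    o,d=ray(c,px); return o+d*(z-o[2])/d[2]
def tri(c1,p1,c2,p2):
    o1,d1=ray(c1,p1);o2,d2=ray(c2,p2);d1/=np.linalg.norm(d1);d2/=np.linalg.norm(d2)
    t=np.linalg.lstsq(np.c_[d1,-d2],o2-o1,rcond=None)[0]
    a=o1+t[0]*d1;b=o2+t[1]*d2
    return (a+b)/2,np.linalg.norm(a-b)
def proj(c,P):
    M=np.array(c["rotation"])
    if M.shape!=(3,3): M=R.from_rotvec(M).as_matrix()
    P=np.atleast_2d(P); q=(P-np.array(c["xyz"]))@M
    return cv2.projectPoints(q,np.zeros(3),np.zeros(3),np.array(c["mtx"]),np.array(c["D"]))[0][:,0]
def save(c,n,crop=None,s=1):
    im=c["color"][:,:,::-1]
    if crop: im=im[crop[1]:crop[3],crop[0]:crop[2]]
    cv2.imwrite(n,cv2.resize(im,None,fx=s,fy=s,interpolation=cv2.INTER_CUBIC))
E
python3 - <<'E'
from h import *
np.set_printoptions(precision=3,suppress=True)
s=sense();print(s["time_s"],s["eef_pos"],s["tcp_rot"],s["opening"]); print(grip_depth)
for n in("top","side"):
    c=read_camera(n);save(c,f"pics/{n}0.png",s=1.56);print(n,c["xyz"],np.array(c["rotation"]).tolist(),np.array(c["mtx"]).tolist())
    for t in("carrier","fin","cap","bay","mouth","end_stop","lamp","catch_hinge","roller","bottle","tape","squeegee"):
        print(t,[(np.round(d["xy"],1).tolist(),round(d["conf"],2)) for d in tip_of(n,t)])
E
```

```text
0.0 [0.249 0.573 0.23 ] [-0.639 -3.075  0.004] 0.08559252487884651
0.0187
top [0.455 0.008 1.177] [-2.213306356042761, 2.1554408016986306, -0.0634957785940899] [[363.62901152679734, 0.0, 252.58289539594153], [0.0, 363.62901152679734, 191.6941934163335], [0.0, 0.0, 1.0]]
carrier [([347.8, 282.2], 0.85), ([318.0, 181.5], 0.62), ([169.3, 241.5], 0.61)]
fin [([334.2, 182.9], 0.94), ([356.7, 307.3], 0.85)]
cap [([351.3, 269.9], 0.78), ([176.8, 234.4], 0.62), ([312.0, 173.5], 0.57)]
bay [([190.3, 167.2], 0.55)]
mouth [([218.3, 179.1], 0.74)]
end_stop [([140.6, 153.1], 0.95)]
lamp [([154.5, 158.8], 0.97)]
catch_hinge [([206.2, 190.8], 0.91), ([262.0, 230.1], 0.25)]
roller [([187.8, 184.8], 0.69)]
bottle [([255.3, 117.1], 0.74)]
tape [([258.2, 169.7], 0.66), ([334.0, 184.4], 0.23)]
squeegee [([263.1, 229.8], 0.96), ([192.2, 168.4], 0.41)]
side [ 0.04  -0.694  1.021] [-2.2764563137113374, 0.6608667045439741, -0.26777965223958466] [[398.45943931040557, 0.0, 253.40937288165114], [0.0, 398.45943931040557, 195.56187723109628], [0.0, 0.0, 1.0]]
carrier [([242.5, 348.0], 0.91), ([317.4, 267.4], 0.84), ([185.4, 198.5], 0.72)]
fin [([223.6, 354.4], 0.82), ([160.1, 187.9], 0.7), ([324.0, 267.5], 0.6)]
cap [([255.9, 339.5], 0.91), ([195.9, 193.4], 0.9), ([313.2, 257.0], 0.78)]
bay [([248.5, 167.4], 0.71)]
mouth [([258.9, 192.4], 0.75)]
end_stop [([238.2, 129.0], 0.62)]
lamp [([244.1, 133.7], 0.59)]
catch_hinge [([242.8, 176.2], 0.63), ([318.9, 267.3], 0.37)]
roller [([240.8, 131.1], 0.7), ([239.9, 168.8], 0.48)]
bottle [([324.6, 198.8], 0.87)]
tape [([285.5, 223.4], 0.87)]
squeegee [([235.6, 252.6], 0.91)]
```

View pics/top0.png

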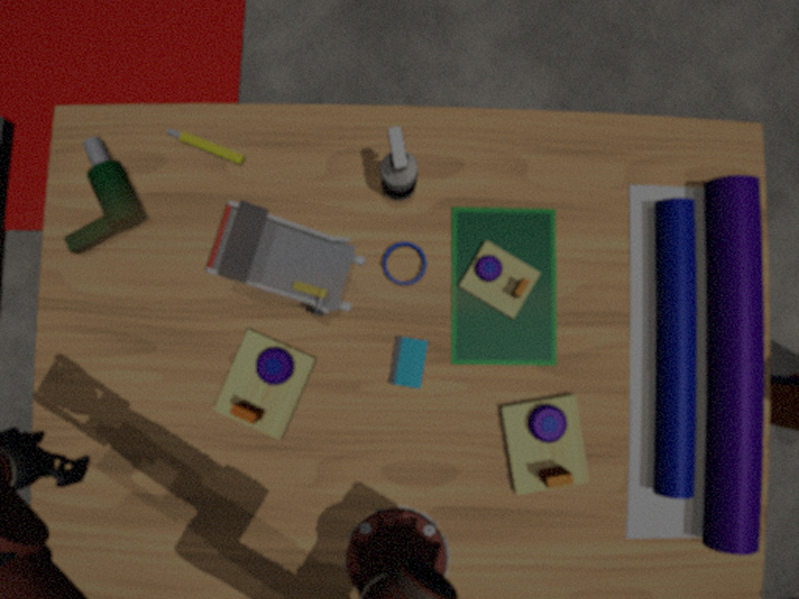

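View pics/side0.png

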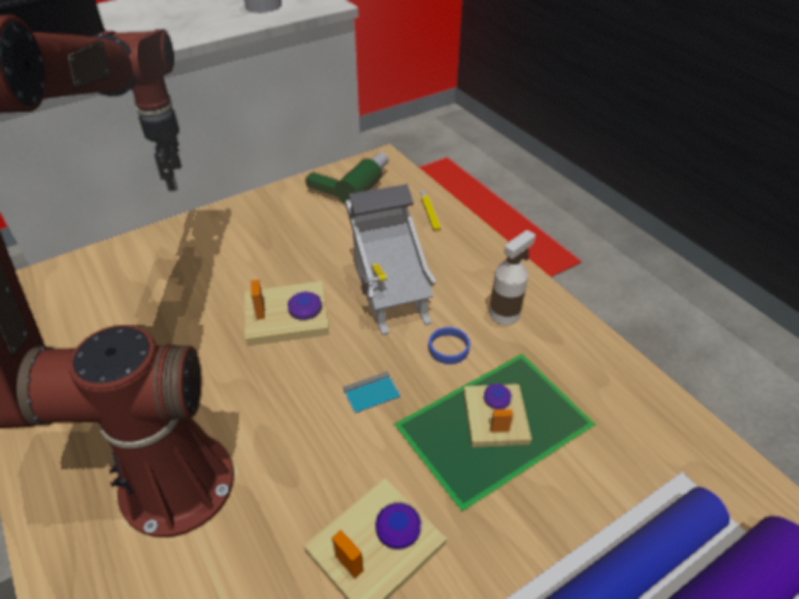

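```bash
cat > fit.py <<'E'
from h import *
from scipy.optimize import least_squares
np.set_printoptions(precision=4,suppress=True)
LB={"bay":(0,0,0),"mouth":(-.1,0,0),"end_stop":(.152,0,0),"lamp":(.12,0,.061),"catch_hinge":(-.05,.042,.045),"roller":(-.006,.042,.009)}
LC={"carrier":(0,0,0),"fin":(-.04,0,.058),"cap":(.032,-.006,.018)}
def Rb(yaw): return R.from_euler("z",yaw)*R.from_euler("y",-np.radians(25))
def bayT(p):
    r=Rb(p[2]); return np.array([p[0],p[1],.068])+r.apply([.1,0,0]),r
def carT(p): return np.array([p[0],p[1],.003]),R.from_euler("z",p[2])
def obs(L,near):
    O=[]
    for n in ("top","side"):
        c=read_camera(n)
        for t in L:
            for d in tip_of(n,t):
                if near(n,d["xy"]): O.append((c,L[t],d["xy"],t,n)); break
    return O
def fit(O,T,p0):
    f=lambda p:np.concatenate([proj(c,T(p)[0]+T(p)[1].apply(l))[0]-xy for c,l,xy,_,_ in O])
    s=least_squares(f,p0,loss="soft_l1"); return s.x,f(s.x).reshape(-1,2)
E
python3 - <<'E'
from fit import *
s=sense();print(R.from_rotvec(s["tcp_rot"]).as_matrix())
O=obs(LB,lambda n,x:(x[0]<225 and x[1]<200) if n=="top" else (x[0]<265 and x[1]<200))
p,r=fit(O,bayT,[.5,.1,1.2]);print("bay",p,bayT(p)[0]);print([(o[3],o[4],e.round(1).tolist()) for o,e in zip(O,r)])
box={"top":(318,179),"side":(319,265)}
O=obs(LC,lambda n,x:np.hypot(x[0]-box[n][0],x[1]-box[n][1])<28)
p,r=fit(O,carT,[.48,-.15,.8]);print("car",p);print([(o[3],o[4],e.round(1).tolist()) for o,e in zip(O,r)])
# tri-check heights
E
```

```text
[[-0.9172  0.3984 -0.    ]
 [ 0.3984  0.9172 -0.    ]
 [ 0.     -0.     -1.    ]]
bay [0.5614 0.119  1.2776] [0.5876 0.2057 0.1103]
[('bay', 'top', [-4.2, -0.6]), ('mouth', 'top', [-0.2, 0.1]), ('end_stop', 'top', [0.4, 1.7]), ('lamp', 'top', [-0.6, -3.2]), ('catch_hinge', 'top', [-0.7, -1.1]), ('roller', 'top', [3.0, 1.2]), ('bay', 'side', [-0.9, 4.8]), ('mouth', 'side', [-0.9, 1.1]), ('end_stop', 'side', [-0.2, -4.0]), ('lamp', 'side', [0.8, -1.2]), ('catch_hinge', 'side', [0.1, 5.7]), ('roller', 'side', [3.8, 1.1])]
car [ 0.576  -0.1993  1.1817]
[('carrier', 'top', [-0.4, -4.9]), ('fin', 'top', [1.4, -2.3]), ('carrier', 'side', [-2.0, 0.5]), ('fin', 'side', [-2.0, 2.5]), ('cap', 'side', [0.1, -0.4])]
```

```bash
cat >> fit.py <<'E'
def poly(im,c,T,pts,col,s,off):
    q=(proj(c,T[0]+T[1].apply(np.array(pts,float)))+.5-np.array(off))*s
    cv2.polylines(im,[q.astype(int)],True,col,1,cv2.LINE_AA)
def rect(x0,x1,y,z): return [(x0,-y,z),(x1,-y,z),(x1,y,z),(x0,y,z)]
E
python3 - <<'E'
from fit import *
c=read_camera("top")
im=c["color"];hsv=cv2.cvtColor(im,cv2.COLOR_RGB2HSV)
hh=hsv[130:235,285:360]
print(hsv[175,310],hsv[187,318],hsv[145,300],hsv[184,331],hsv[171,313])
green=(hh[...,0]>60)&(hh[...,0]<95)&(hh[...,1]>90)
m=(~green).astype(np.uint8)
m[:, :]=cv2.morphologyEx(m,cv2.MORPH_OPEN,np.ones((3,3)))
n,lab,st,ce=cv2.connectedComponentsWithStats(m)
print(st)
k=lab[48,33]; pts=np.argwhere(lab==k)[:,::-1]+[285,130]
W=np.array([onz(c,q,.021)[:2] for q in pts])
r=cv2.minAreaRect((W*1000).astype(np.float32));print(r,cv2.boxPoints(r))
s=7;off=(285,140);t=im[140:225,285:365,::-1];t=cv2.resize(t,None,fx=s,fy=s)
cT=carT([.576,-.1993,1.18]); poly(t,c,cT,rect(-.065,.065,.055,.018),(0,0,255),s,off)
off2=(120,115);t2=cv2.resize(np.ascontiguousarray(im[115:215,120:245,::-1]),None,fx=6,fy=6)
bT=bayT([.5614,.119,1.2776])
for q in(rect(-.1,.16,.059,0),rect(-.04,.152,.059,.022),rect(.095,.145,.059,.076)): poly(t2,c,bT,q,(0,0,255),6,off2)
cv2.imwrite("pics/w1.png",t);cv2.imwrite("pics/w2.png",t2)
c=read_camera("side");off=(215,110);t=cv2.resize(np.ascontiguousarray(c["color"][110:300,215:345,::-1]),None,fx=3.1,fy=3.1)
for q in(rect(-.1,.16,.059,0),rect(-.04,.152,.059,.022),rect(.095,.145,.059,.076)): poly(t,c,bT,q,(0,0,255),3.1,off)
poly(t,c,cT,rect(-.065,.065,.055,.018),(0,0,255),3.1,off)
a=cv2.imread("pics/w2.png");h=600
cv2.imwrite("pics/w3.png",np.hstack([cv2.resize(t,(395,590)),cv2.resize(a,(400,590))]))
E
```

```text
[131 156 100] [ 27  77 116] [ 73 145  67] [ 15 154  78] [116 182 105]
[[   5    4   66  101 4686]
 [   0    0   75  105 3180]
 [  59   62    3    3    9]]
((570.4013671875, -206.25509643554688), (336.87109375, 241.7659454345703), 1.1689167022705078) [[ 399.5349  -88.8334]
 [ 404.4669 -330.549 ]
 [ 741.2679 -323.6768]
 [ 736.3359  -81.9612]]
```

View pics/w3.png

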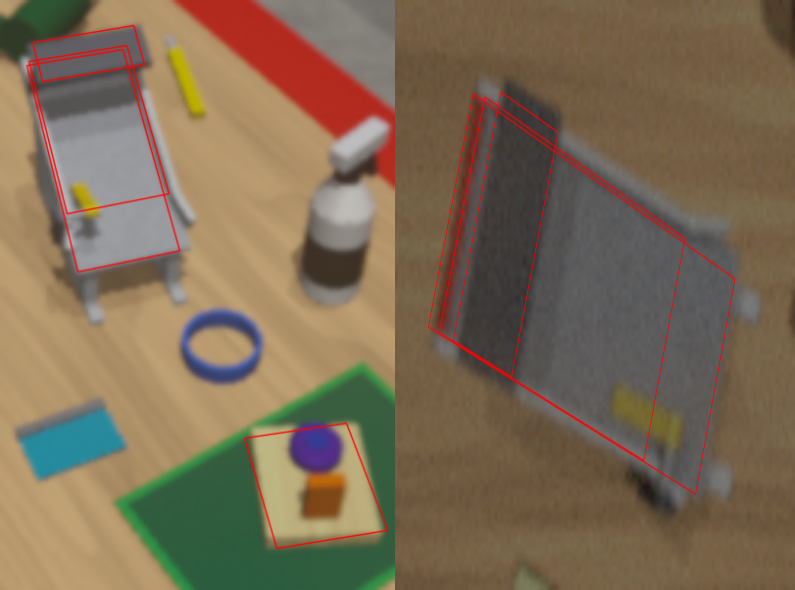

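```bash
cat >> fit.py <<'E'
def board(c,box,z):
    x0,y0,x1,y1=box;h=cv2.cvtColor(c["color"],cv2.COLOR_RGB2HSV)[y0:y1,x0:x1].astype(int)
    m=~((h[...,0]>45)&(h[...,0]<100)); m&=h[...,2]>60
    m=cv2.morphologyEx(m.astype(np.uint8),cv2.MORPH_OPEN,np.ones((3,3)))
    n,lab,st,ce=cv2.connectedComponentsWithStats(m);k=1+np.argmax(st[1:,4])
    P=np.argwhere(lab==k)[:,::-1]+[x0,y0];h=cv2.convexHull(P.astype(np.int32))[:,0]
    W=np.array([onz(c,q,z)[:2] for q in h])*1000
    return st[k],cv2.minAreaRect(W.astype(np.float32)),m
E
python3 - <<'E'
from fit import *
c=read_camera("top");st,r,m=board(c,(293,138,352,228),.021);print(st,r)
O=obs(LC,lambda n,x:np.hypot(*(np.array(x)-{"top":(318,179),"side":(319,265)}[n]))<28)
for o in O: print(o[3],o[4],np.round(o[2],1))
p,e=fit(O,carT,[.57,-.2,1.]);print(p,e.round(1).tolist())
a=np.radians(r[2]); 
off=(285,140);t=cv2.resize(np.ascontiguousarray(c["color"][140:225,285:365,::-1]),None,fx=6,fy=6)
for th,col in((a,(0,0,255)),(a+np.pi/2,(255,0,0))): poly(t,c,carT([r[0][0]/1e3,r[0][1]/1e3,th]),rect(-.065,.065,.055,.018),col,6,off)
cv2.imwrite("pics/w4.png",t)
E
```

```text
[   1   17   52   49 1417] ((577.7501220703125, -196.9248504638672), (134.7372283935547, 115.00112915039062), 60.24440002441406)
carrier top [319.9 185.2]
fin top [337.2 182.9]
cap top [312.3 173.6]
carrier side [319.9 266.4]
fin side [321.7 268. ]
cap side [317.3 255.6]
[ 0.577  -0.1997  1.1626] [[-0.2, -5.5], [-2.5, 0.4], [0.1, -0.4], [-2.5, 2.0], [1.5, 0.2], [-0.1, 0.7]]
```

View pics/w4.png

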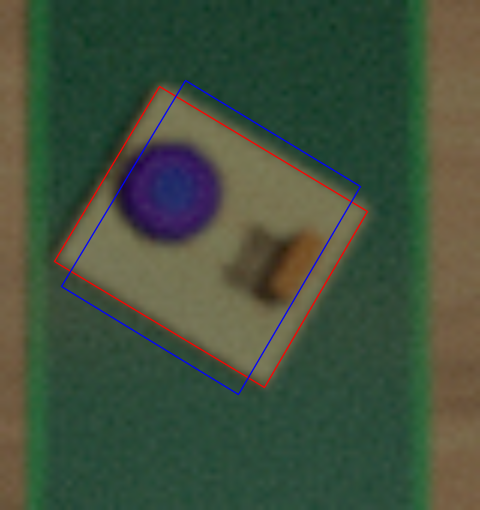

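{"fn": "arm_command", "kwargs": {"steps": [[-0.028,-0.028,-0.003,0,0,0,0.3],[-0.056,-0.056,-0.006,0,0,0,0.3],[-0.084,-0.084,-0.009,0,0,0,0.3],[-0.112,-0.112,-0.012,0,0,0,0.3],[-0.14,-0.14,-0.015,0,0,0,0.3],[-0.168,-0.168,-0.018,0,0,0,0.3],[-0.196,-0.196,-0.02,0,0,0,0.3],[-0.224,-0.224,-0.02,0,0,0,0.3]]}}

```text
time_s: 3.62
eef_pos: [0.3658, 0.2771, 0.2522]
tcp_rot: [0.638, 3.074, 0.002]
wrist_force: [0.1, 0.4, 1.0]
opening: 0.055
grasp_force: 0.0
```

{"fn": "arm_command", "kwargs": {"steps": [[-0.028,-0.028,0,0,0,0.014,0.3],[-0.056,-0.056,0,0,0,0.028,0.3],[-0.084,-0.084,0,0,0,0.042,0.3],[-0.112,-0.112,0,0,0,0.056,0.3],[-0.14,-0.14,0,0,0,0.07,0.3],[-0.168,-0.168,0,0,0,0.084,0.3],[-0.196,-0.196,0,0,0,0.098,0.3],[-0.224,-0.224,0,0,0,0.11,0.3]]}}

```text
time_s: 4.28
eef_pos: [0.4818, -0.0181, 0.2517]
tcp_rot: [0.809, 3.035, 0.0]
wrist_force: [1.1, 0.4, -1.3]
opening: 0.0557
grasp_force: 0.0
```

```bash
cat >> fit.py <<'E'
def rel(P,Rt):
    "tool-frame shift and rotvec from present measured pose to TCP target"
    s=sense();r=R.from_rotvec(s["tcp_rot"])
    return r.inv().apply(np.array(P)-s["eef_pos"]),(r.inv()*Rt).as_rotvec()
def toolR(Rc): # tool y along carrier x, z along -carrier z
    M=Rc.as_matrix(); z=-M[:,2];y=M[:,0];return R.from_matrix(np.c_[np.cross(y,z),y,z])
def graspT(T): # carrier pose -> tcp
    return T[0]+T[1].apply([-.04,0,.058-grip_depth]),toolR(T[1])
CAR=[.578,-.197,np.radians(60.2)]
BAY=[.5614,.119,1.2776]
E
python3 - <<'E'
from fit import *
P,Q=graspT(carT(CAR));s=sense();print(s["time_s"],s["eef_pos"],s["opening"],s["joints"],P);print(rel(P+[0,0,.06],Q),rel(P,Q))
E
```

```text
4.2833 [ 0.4818 -0.0181  0.2517] 0.05571067072143606 [-0.1834 -0.1131  1.9193  0.0002  1.3343 -1.2335] [ 0.5581 -0.2317  0.0423]
(array([-0.1723, -0.1474,  0.1495]), array([ 0.0005,  0.001 , -0.0007])) (array([-0.1723, -0.1474,  0.2095]), array([ 0.0005,  0.001 , -0.0007]))
```

{"fn": "arm_command", "kwargs": {"steps": [[-0.022,-0.019,0.01,0,0,0,0.1],[-0.044,-0.038,0.02,0,0,0,0.1],[-0.066,-0.057,0.03,0,0,0,0.1],[-0.088,-0.076,0.05,0,0,0,0.1],[-0.11,-0.095,0.07,0,0,0,0.1],[-0.132,-0.113,0.09,0,0,0,0.1],[-0.154,-0.131,0.11,0,0,0,0.1],[-0.172,-0.147,0.13,0,0,0,0.1]]}}

```text
time_s: 4.95
eef_pos: [0.5584, -0.2312, 0.1206]
tcp_rot: [0.808, 3.035, -0.001]
wrist_force: [0.5, 0.9, 0.3]
opening: 0.0475
grasp_force: 0.0
```

```bash
python3 - <<'E'
from fit import *
P,Q=graspT(carT(CAR));print(sense()["opening"],rel(P,Q))
c=read_camera("top");d=read_camera("side")
off=(275,140);t=cv2.resize(np.ascontiguousarray(c["color"][140:225,275:355,::-1]),None,fx=5,fy=5)
off2=(275,215);u=cv2.resize(np.ascontiguousarray(d["color"][215:300,275:355,::-1]),None,fx=5,fy=5)
T=carT(CAR);fin=[(-.047,-.018,.072),(-.033,-.018,.072),(-.033,.018,.072),(-.047,.018,.072)]
for q in(rect(-.065,.065,.055,.018),fin): poly(t,c,T,q,(0,0,255),5,off);poly(u,d,T,q,(0,0,255),5,off2)
cv2.imwrite("pics/w5.png",np.hstack([t,u]))
E
```

```text
0.047452825942226634 (array([ 0.0001, -0.0006,  0.0783]), array([-0.0001,  0.0012, -0.0004]))
```

View pics/w5.png

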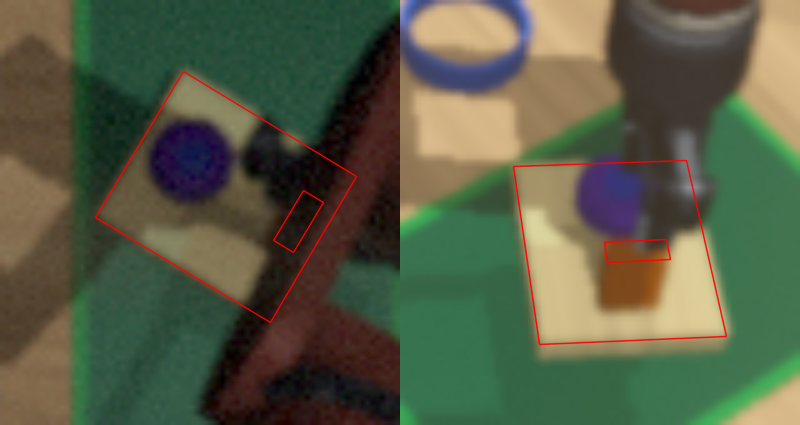

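{"fn": "arm_command", "kwargs": {"steps": [[0,0,0.025,0,0,0,0.1],[0,0,0.05,0,0,0,0.1],[0,0,0.065,0,0,0,0.1],[0,0,0.08,0,0,0,0.1],[0,0,0.08,0,0,0,0.1]]}}

```text
time_s: 5.47
eef_pos: [0.5551, -0.2271, 0.0384]
tcp_rot: [-0.805, -3.03, -0.003]
wrist_force: [-0.0, -0.7, -0.4]
opening: 0.0471
grasp_force: 0.0
```

{"fn": "arm_command", "kwargs": {"steps": [[0,0,0,0,0,0,-0.5],[0,0,0,0,0,0,-0.8],[0,0,0,0,0,0,-1],[0,0,0,0,0,0,-1],[0,0,0,0,0,0,-1],[0,0,0,0,0,0,-1],[0,0,0,0,0,0,-1],[0,0,0,0,0,0,-1]], "squeeze": 60}}

```text
time_s: 6.13
eef_pos: [0.5591, -0.2298, 0.0434]
tcp_rot: [0.806, 3.033, -0.001]
wrist_force: [-0.6, 0.9, 5.5]
opening: 0.013
grasp_force: 59.8
```

{"fn": "arm_command", "kwargs": {"steps": [[0,0,-0.02,0,0,0,-1],[0,0,-0.04,0,0,0,-1],[0,0,-0.07,0,0,0,-1],[0,0,-0.1,0,0,0,-1],[0,0,-0.13,0,0,0,-1],[0,0,-0.16,0,0,0,-1],[0,0,-0.18,0,0,0,-1],[0,0,-0.18,0,0,0,-1]]}}

```text
time_s: 6.8
eef_pos: [0.5605, -0.2307, 0.2273]
tcp_rot: [0.805, 3.026, -0.004]
wrist_force: [0.3, -0.6, -1.7]
opening: 0.0127
grasp_force: 58.9
```

```bash
cat >> fit.py <<'E'
def inbay(x,y,z,p=None):
    o,r=bayT(BAY if p is None else p); return graspT((o+r.apply([x,y,z]),r))
def where(p=None): # nominal carrier in bay from measured tcp
    s=sense();o,r=bayT(BAY if p is None else p);q=R.from_rotvec(s["tcp_rot"]);M=q.as_matrix();Rc=np.c_[M[:,1],np.cross(-M[:,2],M[:,1]),-M[:,2]]
    P=s["eef_pos"]-Rc@np.array([-.04,0,.058-grip_depth]);return r.inv().apply(P-o)*1000,np.degrees((r.inv()*R.from_matrix(Rc)).as_rotvec()),s["wrist_force"]
E
python3 - <<'E'
from fit import *
c=read_camera("top")
for t in("tape","bottle","squeegee"): 
    d=tip_of("top",t)[0];print(t,d["conf"],onz(c,d["xy"],0))
print(sense()["eef_pos"])
for w in((-.165,0,.1),(-.15,0,.03),(-.14,0,.008)): P,Q=inbay(*w);print(w,P,*rel(P,Q))
E
```

```text
tape 0.48 [ 0.6145 -0.0001  0.    ]
bottle 0.92 [0.7794 0.0166 0.    ]
squeegee 0.75 [ 0.4059 -0.0148  0.    ]
[ 0.5559 -0.2282  0.2182]
(-0.165, 0, 0.1) [ 0.5169 -0.0285  0.1499] [0.1328 0.154  0.069 ] [-0.434   0.0443 -0.2241]
(-0.15, 0, 0.03) [0.5294 0.0129 0.0928] [0.1422 0.1961 0.1261] [-0.434   0.0443 -0.2241]
(-0.14, 0, 0.008) [0.5347 0.0305 0.0771] [0.1462 0.214  0.1419] [-0.434   0.0443 -0.2241]
```

{"fn": "arm_command", "kwargs": {"steps": [[0.017,0.02,0.0,-0.054,0.0055,-0.028,-1],[0.033,0.04,0.0,-0.108,0.011,-0.056,-1],[0.05,0.06,0.01,-0.163,0.0166,-0.084,-1],[0.066,0.08,0.02,-0.217,0.022,-0.112,-1],[0.083,0.1,0.03,-0.271,0.0277,-0.14,-1],[0.1,0.12,0.045,-0.325,0.033,-0.168,-1],[0.117,0.138,0.057,-0.38,0.0388,-0.196,-1],[0.133,0.154,0.069,-0.434,0.0443,-0.224,-1]]}}

```text
time_s: 7.67
eef_pos: [0.5162, -0.0274, 0.149]
tcp_rot: [0.437, 2.974, 0.661]
wrist_force: [-0.3, -0.4, -2.3]
opening: 0.0133
grasp_force: 59.0
```

```bash
python3 - <<'E'
from fit import *
c=read_camera("top");d=read_camera("side")
print(where());print(rel(*inbay(-.15,0,.015)))
# check held-carrier pose: expected projections vs detections
M=R.from_rotvec(sense()["tcp_rot"]).as_matrix();Rc=R.from_matrix(np.c_[M[:,1],np.cross(-M[:,2],M[:,1]),-M[:,2]])
o=sense()["eef_pos"]-Rc.apply([-.04,0,.058-grip_depth]);T=(o,Rc);B=bayT(BAY)
fin=[(-.047,-.018,.072),(-.033,-.018,.072),(-.033,.018,.072),(-.047,.018,.072)]
out=[]
for c,off in((c,(170,130)),(d,(210,140))):
    t=cv2.resize(np.ascontiguousarray(c["color"][off[1]:off[1]+110,off[0]:off[0]+100,::-1]),None,fx=4,fy=4)
    a=np.arange(0,6.3,.3)
    for q in(rect(-.065,.065,.055,.018),fin,np.c_[.032+.028*np.cos(a),-.006+.028*np.sin(a),.036+0*a]): poly(t,c,T,q,(0,0,255),4,off)
    for q in(rect(-.1,.16,.059,0),rect(-.04,.152,.059,.022)): poly(t,c,B,q,(0,255,0),4,off)
    out.append(t)
cv2.imwrite("pics/w6.png",np.hstack(out))
E
```

```text
(array([-165.7043,    5.468 ,   95.7362]), array([ 0.5516, -0.044 , -0.1156]), array([-0.292 , -0.5653, -2.6868]))
(array([-0.0059,  0.0157,  0.0807]), array([ 0.0008, -0.0096, -0.002 ]))
```

View pics/w6.png

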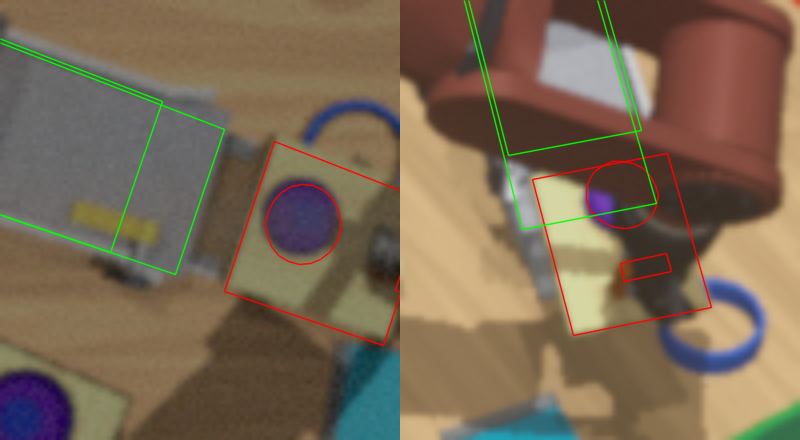

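```bash
python3 - <<'E'
from fit import *
for i in range(5):
    c=read_camera("top");s=sense();print(s["time_s"],s["eef_pos"],where()[0])
h=cv2.cvtColor(c["color"],cv2.COLOR_RGB2HSV).astype(int)
o,r=bayT(BAY)
m=(h[...,0]>20)&(h[...,0]<34)&(h[...,1]>130);m[:175]=0;m[195:]=0;m[:,:180]=0;m[:,215:]=0
q=np.argwhere(m)[:,::-1];print(len(q),q.min(0),q.max(0),q.mean(0))
zc=(o+r.apply([-.028,.042,.03]))[2]
print("catch centroid bay",r.inv().apply(onz(c,q.mean(0),zc)-o), "exp proj",proj(c,o+r.apply([[-.028,.042,.03],[-.05,.042,.049],[-.004,.042,.014]])))
E
```

```text
7.8167 [ 0.5148 -0.0277  0.1477] [-165.881     2.3492   97.9704]
7.8667 [ 0.5169 -0.029   0.1497] [-165.6112   -0.2589   99.9739]
7.9167 [ 0.5185 -0.0298  0.1512] [-165.2344   -2.002   101.4858]
7.9667 [ 0.5193 -0.0302  0.1523] [-164.9435   -3.0236  102.4717]
8.0167 [ 0.5198 -0.0304  0.1528] [-164.7563   -3.5097  103.0322]
69 [189 181] [208 189] [198.5797 185.3478]
catch centroid bay [-0.034   0.0377  0.0328] exp proj [[195.9587 186.0253]
 [204.636  188.8332]
 [187.0439 183.1022]]
```

```bash
python3 - <<'E'
from fit import *
B=bayT(BAY);out=[];s=7
for n,off,w in(("top",(128,125),(112,85)),("side",(215,115),(65,95))):
    c=read_camera(n);im=cv2.resize(cv2.imread(f"pics/{n}0.png"),(512,384),interpolation=cv2.INTER_AREA)
    s=4.6 if n=="top" else 4.2
    t=cv2.resize(np.ascontiguousarray(im[off[1]:off[1]+w[1],off[0]:off[0]+w[0]]),None,fx=s,fy=s,interpolation=cv2.INTER_CUBIC)
    for q in(rect(-.1,.16,.059,0),rect(-.04,.152,.059,.022),rect(.095,.145,.059,.076),[(-.05,.034,.053),(-.05,.05,.053),(0,.05,.012),(0,.034,.012)],[(.152,-.059,.022),(.152,.059,.022),(.152,.059,.0),(.152,-.059,0)]): poly(t,c,B,q,(0,0,255),s,off)
    out.append(cv2.copyMakeBorder(t,0,450-min(450,t.shape[0]),0,0,cv2.BORDER_CONSTANT)[:450])
cv2.imwrite("pics/w7.png",np.hstack(out));print(np.hstack(out).shape,where()[0])
E
```

```text
(450, 788, 3) [-164.5173   -3.5921  103.3777]
```

View pics/w7.png

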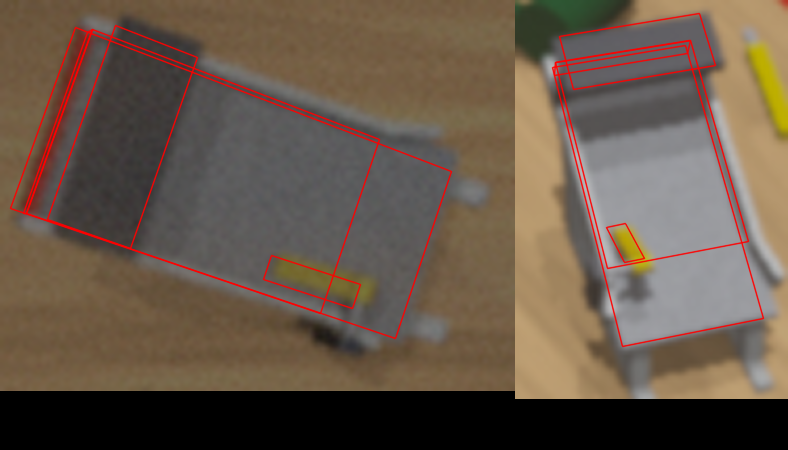

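```bash
sed -i 's/^BAY=.*/BAY=[.564,.1155,1.2776]/' fit.py; python3 - <<'E'
from fit import *
print(sense()["time_s"],where());print(rel(*inbay(-.145,0,.012)))
E
```

```text
8.1167 (array([-162.1616,   -0.0915,  102.2793]), array([-0.3984,  0.1084,  0.1432]), array([-0.5756,  0.1992, -2.6367]))
(array([0.0005, 0.0173, 0.0903]), array([-0.0019,  0.007 ,  0.0025]))
```

{"fn": "arm_command", "kwargs": {"steps": [[0,0.003,0.015,0,0.003,0,-1],[0,0.006,0.03,0,0.006,0,-1],[0,0.009,0.045,0,0.006,0,-1],[0,0.012,0.06,0,0.006,0,-1],[0,0.014,0.07,0,0.006,0,-1],[0,0.016,0.08,0,0.006,0,-1],[0,0.017,0.086,0,0.006,0,-1],[0,0.017,0.09,0,0.006,0,-1]]}}

```text
time_s: 8.78
eef_pos: [0.5347, 0.0219, 0.0775]
tcp_rot: [0.435, 2.977, 0.658]
wrist_force: [-0.9, 1.0, -2.7]
opening: 0.0131
grasp_force: 59.1
```

{"fn": "arm_command", "kwargs": {"steps": [[0,0,0,0,0,0,-1],[0,0,0,0,0,0,-1],[0,0,0,0,0,0,-1],[0,0,0,0,0,0,-1],[0,0,0,0,0,0,-1],[0,0,0,0,0,0,-1],[0,0,0,0,0,0,-1],[0,0,0,0,0,0,-1]]}}

```text
time_s: 9.45
eef_pos: [0.5346, 0.0215, 0.078]
tcp_rot: [0.436, 2.976, 0.658]
wrist_force: [-0.5, 0.2, -2.3]
opening: 0.0132
grasp_force: 59.1
```

```bash
cat >> fit.py <<'E'
def look(name):
    c=read_camera("top");d=read_camera("side");s=sense()
    M=R.from_rotvec(s["tcp_rot"]).as_matrix();Rc=R.from_matrix(np.c_[M[:,1],np.cross(-M[:,2],M[:,1]),-M[:,2]])
    T=(s["eef_pos"]-Rc.apply([-.04,0,.058-grip_depth]),Rc);B=bayT(BAY);out=[];a=np.arange(0,6.3,.3)
    for c,off in((c,(150,130)),(d,(210,120))):
        t=cv2.resize(np.ascontiguousarray(c["color"][off[1]:off[1]+100,off[0]:off[0]+(110 if off[0]==150 else 80),::-1]),None,fx=4.2,fy=4.2,interpolation=cv2.INTER_CUBIC)
        for q in(rect(-.065,.065,.055,.018),np.c_[.032+.028*np.cos(a),-.006+.028*np.sin(a),.036+0*a]): poly(t,c,T,q,(0,0,255),4.2,off)
        for q in(rect(-.1,.16,.059,0),rect(-.04,.152,.059,.022),[(-.05,.034,.053),(-.05,.05,.053),(0,.05,.012),(0,.034,.012)]): poly(t,c,B,q,(0,255,0),4.2,off)
        out.append(t)
    cv2.imwrite(name,np.hstack(out))
E
python3 - <<'E'
from fit import *
print(sense()["time_s"],where());look("pics/w8.png");print(where()[0])
E
```

```text
9.45 (array([-145.1258,    1.1002,   11.3478]), array([0.06  , 0.0619, 0.1179]), array([-0.5208,  0.2338, -2.2774]))
[-145.1094    1.1656   11.2749]
```

View pics/w8.png

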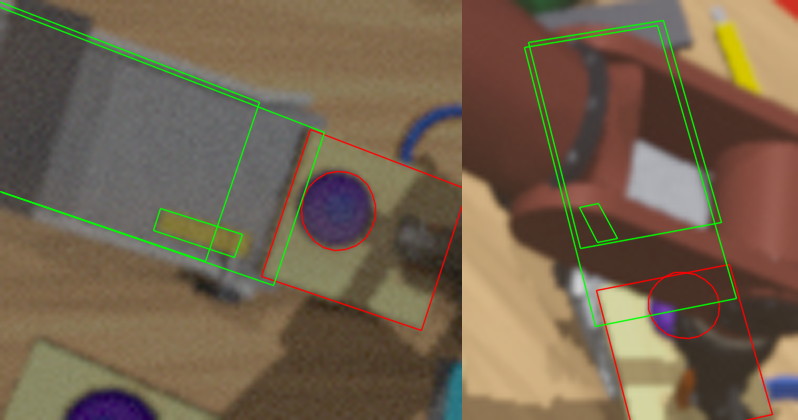

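{"fn": "arm_command", "kwargs": {"steps": [[0,0.004,0.002,0,0,0,-1],[-0.001,0.008,0.004,0,0,0,-1],[-0.001,0.012,0.005,0,0,0,-1],[-0.001,0.016,0.006,0,0,0,-1],[-0.001,0.02,0.007,0,0,0,-1],[-0.001,0.023,0.008,0,0,0,-1],[-0.001,0.025,0.009,0,0,0,-1],[-0.001,0.025,0.009,0,0,0,-1]]}}

```text
time_s: 10.22
eef_pos: [0.5431, 0.0472, 0.0803]
tcp_rot: [0.435, 2.977, 0.658]
wrist_force: [0.1, 0.3, -2.2]
opening: 0.0128
grasp_force: 59.1
```

{"fn": "arm_command", "kwargs": {"steps": [[0,0.002,0.001,0,0,0,-1],[0,0.004,0.002,0,0,0,-1],[0,0.006,0.003,0,0,0,-1],[0,0.008,0.003,0,0,0,-1],[0,0.01,0.003,0,0,0,-1],[0,0.01,0.003,0,0,0,-1]]}}

```text
time_s: 10.72
eef_pos: [0.5475, 0.0546, 0.0832]
tcp_rot: [0.434, 2.974, 0.654]
wrist_force: [-3.0, -6.4, 3.8]
opening: 0.0135
grasp_force: 60.4
```

```bash
python3 - <<'E'
from fit import *
print(sense()["time_s"],where(),sense()["moment"])
E
```

```text
10.7167 (array([-110.8455,   -1.6547,    0.9692]), array([-0.1054,  0.1829,  0.2372]), array([-2.9704, -6.3766,  3.8493])) [-0.706   0.4456  0.3482]
```

{"fn": "arm_command", "kwargs": {"steps": [[0,0.004,0,0,0,0,-1],[0,0.008,0,0,0,0,-1],[0,0.012,0,0,0,0,-1],[0,0.016,0,0,0,0,-1],[0,0.02,0,0,0,0,-1],[0,0.024,0,0,0,0,-1],[0,0.028,0,0,0,0,-1],[0,0.028,0,0,0,0,-1]]}}

```text
time_s: 11.38
eef_pos: [0.5552, 0.0791, 0.0953]
tcp_rot: [0.434, 2.973, 0.654]
wrist_force: [-1.0, -5.9, 3.6]
opening: 0.0135
grasp_force: 60.4
```

```bash
python3 - <<'E'
from fit import *
w=where();print(w, bayT(BAY)[1].inv().apply(w[2]))
E
```

```text
(array([-82.4598,  -2.0029,   1.0899]), array([-0.1613,  0.1658,  0.2429]), array([-1.0199, -5.8771,  3.6084])) [-3.8413 -0.7222  5.7727]
```

{"fn": "arm_command", "kwargs": {"steps": [[0,0.005,0,0,0,0,-1],[0,0.01,0,0,0,0,-1],[0,0.015,0,0,0,0,-1],[0,0.02,0,0,0,0,-1],[0,0.025,0,0,0,0,-1],[0,0.03,0,0,0,0,-1],[0,0.035,0,0,0,0,-1],[0,0.035,0,0,0,0,-1]]}}

```text
time_s: 12.05
eef_pos: [0.5642, 0.1099, 0.1102]
tcp_rot: [0.434, 2.973, 0.655]
wrist_force: [-1.2, -5.6, 4.3]
opening: 0.0131
grasp_force: 60.5
```

```bash
python3 - <<'E'
from fit import *
w=where();print(w, bayT(BAY)[1].inv().apply(w[2]),sense()["opening"]);look("pics/w9.png")
E
```

```text
(array([-47.0415,  -1.7431,   1.0801]), array([-0.1369,  0.1255,  0.2361]), array([-1.1735, -5.6049,  4.298 ])) [-3.3539 -0.4965  6.3063] 0.013108251961560256
```

View pics/w9.png

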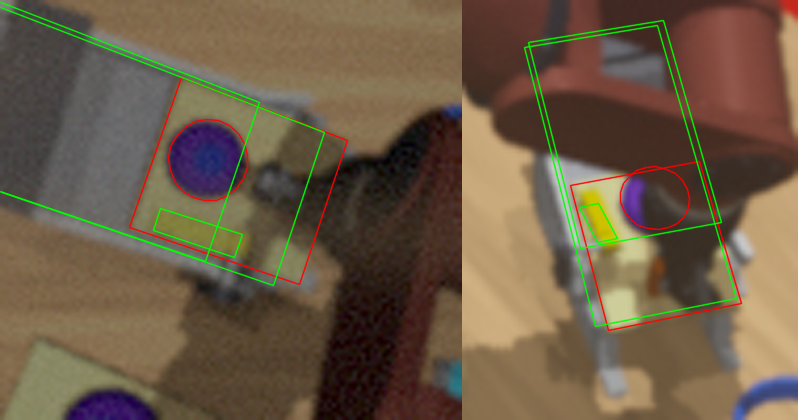

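{"fn": "arm_command", "kwargs": {"steps": [[0,0.005,0,0,0,0,-1],[0,0.011,0,0,0,0,-1],[0,0.017,0,0,0,0,-1],[0,0.023,0,0,0,0,-1],[0,0.029,0,0,0,0,-1],[0,0.035,0,0,0,0,-1],[0,0.04,0,0,0,0,-1],[0,0.042,0,0,0,0,-1]]}}

```text
time_s: 12.82
eef_pos: [0.5748, 0.146, 0.1276]
tcp_rot: [0.433, 2.974, 0.654]
wrist_force: [-1.8, -9.2, 4.1]
opening: 0.0136
grasp_force: 60.7
```

{"fn": "arm_command", "kwargs": {"steps": [[0,0.005,0,0,0,0,-1],[0,0.011,0,0,0,0,-1],[0,0.017,0,0,0,0,-1],[0,0.023,0,0,0,0,-1],[0,0.029,0,0,0,0,-1],[0,0.035,0,0,0,0,-1],[0,0.04,0,0,0,0,-1],[0,0.042,0,0,0,0,-1]]}}

```text
time_s: 13.48
eef_pos: [0.5855, 0.1825, 0.1453]
tcp_rot: [0.433, 2.975, 0.654]
wrist_force: [-3.2, -10.1, 4.0]
opening: 0.0136
grasp_force: 60.8
```

```bash
python3 - <<'E'
from fit import *
w=where();print(w, bayT(BAY)[1].inv().apply(w[2]),sense()["opening"],sense()["joints"])
E
```

```text
(array([36.2939, -1.0777,  0.9262]), array([-0.0754,  0.1856,  0.2406]), array([ -3.2118, -10.099 ,   3.9719])) [-7.9248  0.156   8.078 ] 0.013582263676659288 [-0.0178  0.1892  1.8769  0.4971  1.0087 -1.5541]
```

Now 44 mm more, slower at the end.

{"fn": "arm_command", "kwargs": {"steps": [[0,0.005,0,0,0,0,-1],[0,0.011,0,0,0,0,-1],[0,0.017,0,0,0,0,-1],[0,0.023,0,0,0,0,-1],[0,0.029,0,0,0,0,-1],[0,0.034,0,0,0,0,-1],[0,0.038,0,0,0,0,-1],[0,0.04,0,0,0,0,-1]]}}

```text
time_s: 14.15
eef_pos: [0.5951, 0.2169, 0.1618]
tcp_rot: [0.433, 2.977, 0.653]
wrist_force: [-3.8, -13.4, 5.4]
opening: 0.0135
grasp_force: 61.0
```

{"fn": "arm_command", "kwargs": {"steps": [[0,0.002,0,0,0,0,-1],[0,0.004,0,0,0,0,-1],[0,0.005,0,0,0,0,-1],[0,0.005,0,0,0,0,-1],[0,0.005,0,0,0,0,-1]]}}

```text
time_s: 14.57
eef_pos: [0.5961, 0.2209, 0.1638]
tcp_rot: [0.434, 2.977, 0.653]
wrist_force: [-4.1, -11.5, 4.1]
opening: 0.0133
grasp_force: 61.0
```

```bash
cat >> fit.py <<'E'
def catch():
    o,r=bayT(BAY);pr=[]
    for n in("top","side"):
        c=read_camera(n);h=cv2.cvtColor(c["color"],cv2.COLOR_RGB2HSV).astype(int)
        m=(h[...,0]>20)&(h[...,0]<34)&(h[...,1]>(130 if n=="top" else 170))
        q0=proj(c,o+r.apply([-.03,.042,.03]))[0].astype(int);k=np.zeros_like(m);k[q0[1]-14:q0[1]+14,q0[0]-16:q0[0]+16]=1;m&=k
        q=np.argwhere(m)[:,::-1];print(n,len(q),q.min(0) if len(q) else 0,q.max(0) if len(q) else 0,q.mean(0),[ (np.round(d["xy"],1),round(d["conf"],2)) for d in tip_of(n,"roller")])
        for a in(0,.15,.3): # expected nose at angle a
            v=np.array([.044,-.036]);R2=np.array([[np.cos(a),-np.sin(a)],[np.sin(a),np.cos(a)]])@v
            print(a,proj(c,o+r.apply([-.05+R2[0],.042,.045+R2[1]]))[0].round(1),end=" ")
        print()
E
python3 - <<'E'
from fit import *
w=where();print(w, bayT(BAY)[1].inv().apply(w[2]),sense()["opening"])
catch()
E
```

```text
(array([80.1896, -0.1303,  0.7728]), array([0.0506, 0.2421, 0.2096]), array([ -4.0956, -11.5379,   4.1328])) [-9.3368  0.5862  8.9139] 0.013290038684407179
top 43 [197 183] [208 189] [201.6744 186.093 ] [(array([185.9, 183.5]), 0.65), (array([140.8, 152.8]), 0.25)]
0 [188.5 182.4] 0.15 [187.5 182. ] 0.3 [186.9 181.7] 
side 33 [239 170] [246 178] [242.2727 173.7273] [(array([239. , 167.5]), 0.6)]
0 [240.  170.4] 0.15 [239.8 168.2] 0.3 [239.8 166.3]
```

{"fn": "arm_command", "kwargs": {"steps": [[0,0.002,0,0,0,0,-1],[0,0.004,0,0,0,0,-1],[0,0.005,0,0,0,0,-1],[0,0.005,0,0,0,0,-1],[0,0.005,0,0,0,0,-1]]}}

```text
time_s: 15.18
eef_pos: [0.5972, 0.2251, 0.1658]
tcp_rot: [0.434, 2.978, 0.653]
wrist_force: [-5.3, -11.3, 5.3]
opening: 0.013
grasp_force: 61.1
```

```bash
python3 - <<'E'
from fit import *
w=where();print(w, bayT(BAY)[1].inv().apply(w[2]),sense()["opening"])
catch()
out=[]
for n,off in(("top",(160,145)),("side",(205,135))):
    c=read_camera(n);out.append(cv2.resize(np.ascontiguousarray(c["color"][off[1]:off[1]+70,off[0]:off[0]+57,::-1]),None,fx=7,fy=7,interpolation=cv2.INTER_CUBIC))
cv2.imwrite("pics/w10.png",np.hstack(out))
E
```

```text
(array([84.9818,  0.0802,  0.7828]), array([0.0776, 0.2618, 0.2038]), array([ -5.3233, -11.3178,   5.3388])) [-8.9577  1.8251 10.0678] 0.013046942517749635
top 53 [195 183] [208 198] [200.4717 185.9623] [(array([185.8, 182.9]), 0.54)]
0 [188.5 182.4] 0.15 [187.5 182. ] 0.3 [186.9 181.7] 
side 32 [239 170] [246 178] [242.3125 173.6875] [(array([242. , 170.6]), 0.48)]
0 [240.  170.4] 0.15 [239.8 168.2] 0.3 [239.8 166.3]
```

View pics/w10.png

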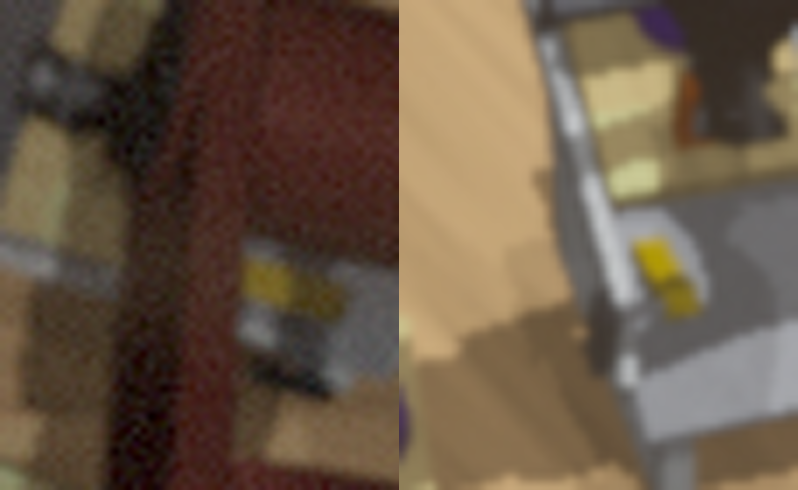

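{"fn": "arm_command", "kwargs": {"steps": [[0,-0.003,0,0,0,0,-1],[0,-0.006,0,0,0,0,-1],[0,-0.009,0,0,0,0,-1],[0,-0.012,0,0,0,0,-1],[0,-0.014,0,0,0,0,-1],[0,-0.016,0,0,0,0,-1],[0,-0.016,0,0,0,0,-1],[0,-0.016,0,0,0,0,-1]]}}

```text
time_s: 16.15
eef_pos: [0.5943, 0.215, 0.1611]
tcp_rot: [0.435, 2.974, 0.664]
wrist_force: [-1.8, 0.7, 5.7]
opening: 0.0135
grasp_force: 60.3
```

```bash
python3 - <<'E'
from fit import *
w=where();print(w, bayT(BAY)[1].inv().apply(w[2]),sense()["opening"])
E
```

```text
(array([73.7462, -0.0893,  1.2558]), array([ 0.021 , -0.1894,  0.148 ]), array([-1.7965,  0.7044,  5.7404])) [2.5666 1.9235 5.137 ] 0.013529481637827438
```

{"fn": "arm_command", "kwargs": {"steps": [[0,-0.001,0,0,0,0,-1],[0,-0.002,0,0,0,0,-1],[0,-0.003,0,0,0,0,-1],[0,-0.003,0,0,0,0,-1],[0,-0.003,0,0,0,0,-1]]}}

```text
time_s: 16.57
eef_pos: [0.5936, 0.2126, 0.16]
tcp_rot: [0.435, 2.973, 0.665]
wrist_force: [0.1, 1.0, 5.2]
opening: 0.0128
grasp_force: 60.3
```

```bash
python3 - <<'E'
from fit import *
w=where();print(w, bayT(BAY)[1].inv().apply(w[2]),sense()["opening"])
E
```

```text
(array([71.029 , -0.1502,  1.2943]), array([ 0.0121, -0.2133,  0.1522]), array([0.0766, 0.9671, 5.1824])) [3.0494 0.2061 4.2962] 0.012826419652687859
```

{"fn": "arm_command", "kwargs": {"steps": [[0,-0.001,0,0,0,0,-1],[0,-0.002,0,0,0,0,-1],[0,-0.003,0,0,0,0,-1],[0,-0.004,0,0,0,0,-1],[0,-0.004,0,0,0,0,-1]]}}

```text
time_s: 16.98
eef_pos: [0.5926, 0.2091, 0.1583]
tcp_rot: [0.435, 2.973, 0.665]
wrist_force: [-0.8, 1.2, 5.6]
opening: 0.0134
grasp_force: 60.3
```

```bash
python3 - <<'E'
from fit import *
w=where();print(w, bayT(BAY)[1].inv().apply(w[2]),sense()["opening"])
E
```

```text
(array([67.0139, -0.2538,  1.3034]), array([ 0.0034, -0.2175,  0.1443]), array([-0.761 ,  1.1807,  5.6153])) [3.1982 1.0698 4.7044] 0.013448069380344268
```

{"fn": "arm_command", "kwargs": {"steps": [[0,-0.001,0,0,0,0,-1],[0,-0.002,0,0,0,0,-1],[0,-0.003,0,0,0,0,-1],[0,-0.003,0,0,0,0,-1]]}}

```text
time_s: 17.32
eef_pos: [0.5919, 0.2065, 0.157]
tcp_rot: [0.435, 2.973, 0.665]
wrist_force: [-0.8, 1.2, 4.8]
opening: 0.0132
grasp_force: 60.3
```

```bash
python3 - <<'E'
from fit import *
w=where();print(w, bayT(BAY)[1].inv().apply(w[2]),sense()["opening"])
E
```

```text
(array([63.9892, -0.3099,  1.2978]), array([-0.0036, -0.216 ,  0.1416]), array([-0.7788,  1.1572,  4.7569])) [2.8104 1.0801 3.9382] 0.013166436341809796
```

{"fn": "arm_command", "kwargs": {"steps": [[0,-0.001,0,0,0,0,-1],[0,-0.002,0,0,0,0,-1],[0,-0.002,0,0,0,0,-1]]}}

```text
time_s: 17.57
eef_pos: [0.5917, 0.206, 0.1568]
tcp_rot: [0.436, 2.971, 0.669]
wrist_force: [0.0, 5.6, 5.1]
opening: 0.0133
grasp_force: 59.9
```

{"fn": "arm_command", "kwargs": {"steps": [[0,-0.001,0,0,0,0,-1],[0,-0.002,0,0,0,0,-1],[0,-0.002,0,0,0,0,-1]]}}

```text
time_s: 17.82
eef_pos: [0.5917, 0.2056, 0.1568]
tcp_rot: [0.436, 2.97, 0.673]
wrist_force: [0.4, 9.2, 6.2]
opening: 0.0135
grasp_force: 59.8
```

```bash
python3 - <<'E'
from fit import *
w=where();print(w, bayT(BAY)[1].inv().apply(w[2]),sense()["opening"]);catch()
E
```

```text
(array([63.3418, -0.3793,  1.7012]), array([-0.0208, -0.5521,  0.0916]), array([0.4429, 9.2178, 6.1599])) [10.7169  2.2401  1.7993] 0.013518299582091742
top 8 [189 173] [209 189] [206.  185.5] []
0 [188.5 182.4] 0.15 [187.5 182. ] 0.3 [186.9 181.7] 
side 45 [239 169] [246 179] [242.4444 173.4667] [(array([239.5, 167.4]), 0.54)]
0 [240.  170.4] 0.15 [239.8 168.2] 0.3 [239.8 166.3]
```

{"fn": "arm_command", "kwargs": {"steps": [[0,0.002,0.0,0,0,0,-1],[0,0.003,0.0,0,0,0,-1],[0,0.003,0.0,0,0,0,-1]]}}

```text
time_s: 18.27
eef_pos: [0.5917, 0.2061, 0.1568]
tcp_rot: [0.435, 2.973, 0.665]
wrist_force: [-0.2, 2.8, 5.0]
opening: 0.0133
grasp_force: 60.4
```

{"fn": "arm_command", "kwargs": {"steps": [[0,0,0,0,0,0,-0.6],[0,0,0,0,0,0,-0.4],[0,0,0,0,0,0,-0.2],[0,0,0,0,0,0,-0.1],[0,0,0,0,0,0,-0.1],[0,0,0,0,0,0,-0.1],[0,0,0,0,0,0,-0.1],[0,0,0,0,0,0,-0.1]]}}

```text
time_s: 18.93
eef_pos: [0.5902, 0.2041, 0.1533]
tcp_rot: [0.436, 2.977, 0.658]
wrist_force: [-0.5, 1.0, -1.0]
opening: 0.0381
grasp_force: 0.0
```

{"fn": "arm_command", "kwargs": {"steps": [[0,0,-0.005,0,0,0,-0.1],[0,0,-0.015,0,0,0,-0.1],[0,0,-0.03,0,0,0,-0.1],[0,0,-0.05,0,0,0,-0.1],[0,0,-0.075,0,0,0,-0.1],[0,0,-0.1,0,0,0,-0.1],[0,0,-0.12,0,0,0,-0.1],[0,0,-0.12,0,0,0,-0.1]]}}

```text
time_s: 19.6
eef_pos: [0.5788, 0.1542, 0.2689]
tcp_rot: [0.434, 2.966, 0.658]
wrist_force: [1.6, 0.6, 0.8]
opening: 0.0385
grasp_force: 0.0
```

{"fn": "arm_command", "kwargs": {"steps": [[0.005,-0.01,-0.01,0,0,0,0],[0.02,-0.02,-0.02,0,0,0,0],[0.04,-0.04,-0.03,0,0,0,0],[0.06,-0.06,-0.04,0,0,0,0],[0.08,-0.08,-0.04,0,0,0,0],[0.1,-0.1,-0.04,0,0,0,0],[0.11,-0.11,-0.04,0,0,0,0],[0.12,-0.12,-0.04,0,0,0,0]]}}

```text
time_s: 20.27
eef_pos: [0.4221, 0.0694, 0.246]
tcp_rot: [0.438, 2.979, 0.659]
wrist_force: [0.5, 0.3, -0.4]
opening: 0.0424
grasp_force: 0.0
```

```bash
python3 - <<'E'
from fit import *
print(sense()["time_s"],sense()["eef_pos"]);catch()
o,r=bayT(BAY)
for n in("top","side"):
    c=read_camera(n)
    for t,l in LC.items():
        e=proj(c,o+r.apply(np.array([.065,0,0])+l))[0]
        print(n,t,"exp",e.round(1),[(np.round(d["xy"],1).tolist(),round(d["conf"],2)) for d in tip_of(n,t) if np.hypot(*(d["xy"]-e))<25])
E
```

```text
20.2667 [0.4221 0.0694 0.246 ]
top 78 [189 182] [208 198] [198.6154 185.5513] [(array([187. , 184.4]), 0.54)]
0 [188.5 182.4] 0.15 [187.5 182. ] 0.3 [186.9 181.7] 
side 43 [239 169] [246 179] [242.4186 173.4651] [(array([240.8, 169.3]), 0.61)]
0 [240.  170.4] 0.15 [239.8 168.2] 0.3 [239.8 166.3] 
top carrier exp [169.8 160.7] [([173.1, 166.6], 0.69)]
top fin exp [187.2 165.5] [([187.9, 165.7], 0.61)]
top cap exp [161.  154.8] [([159.4, 154.9], 0.53)]
side carrier exp [246.7 151.3] [([248.6, 153.4], 0.93)]
side fin exp [251.1 153.9] [([253.0, 153.7], 0.86)]
side cap exp [246.6 140.7] []
```

```bash
python3 -c "
from station import *
print(hand_in())"
```

```text
the job is handed in; nothing more can be done
None
```

I slid the carrier up the bay under the catch, which dropped behind it, then let it back against the catch, released it and handed the job in at about 20 s. The last camera check showed the catch down and the carrier where expected. `hand_in()` returned no verdict, and I did not re-check the bystanders' positions afterwards.

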